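# Shut the display box and stand it on end against the bookend

### The job

Put the display box away: while it still leans in its wooden stand, lower its hinged lid fully shut. Then take the shut box out and stand it upright on end on the table, centred on the front face of the bookend with its back flush against it and the lid facing away, pressing it up gently and never letting it drop; leave the other things on the table where they are.

Things in the scene. Friction and masses are not known exactly. Their poses are not given: they have to be found in the camera images.
- box: dark lacquered box with grey lid and brass hasp (fixed to the lid, ignore it), loose, about 0.4 kg. Shut: 127 mm along x (hasp 3 mm more at -x), 169 along y (its length), 47 along z (base 0-28, lid 29-47). Origin: centre of its flat back (underside of the base); z points out through the lid, +x to the hinged long side. Leans in the stand, lid toward the robot, -y end up, hinge at the left
- box_grip (a point): a good place to grip the shut box across its 47 mm thickness: middle of its width, 34 mm below the end that is uppermost in the stand (box frame x 0, y -50, z 23.5 mm; same axes). The 65 mm below that end stand clear of the backrest. Grip firmly: the weight hangs 50 mm below this point
- box_lid (a joint): opening angle of the box's lid (rad): 0 shut, 1.83 fully open. The hinge line runs along the box's y axis at x = +63 mm, z = +28 mm; a stiff hinge (about 0.2 N m) holds the lid where it is left. At the start it is part open
- lid_edge (a point): point on the outer face of the lid, half-way along the box and 16 mm in from the lid's free long edge (at x = -45, y = 0, z = 46.5 mm in the box frame when shut); its axes are the lid's, z out of the outer face
- stand: wooden display stand, fixed; 150 mm (x) by 120 mm (y), 115 mm high. Origin: centre of its underside, front to -x. Its backrest rises toward +x at 50 degrees from level, its top edge 100 mm up the slope from a 40 mm ledge square to it; they meet 30 mm in front of the origin, 36 mm up. The box's back lies on the backrest, one end on the ledge
- bookend: dark steel bookend, fixed to the table: upright plate 110 mm wide, 90 mm high, 6 mm thick, with a 60 mm foot and two braces behind it (+x). Origin: middle of the lower edge of the plate's flat front face, at table height; -x points out of that face, toward the place where the box shall stand
- paddle: bystander, to be left alone: wooden press paddle, 70x120 mm board 10 mm thick with a turned knob, 41 mm high, lying behind the display stand. Origin: centre of its underside
- jar_a: bystander, to be left alone: screw-lid jar with a black lid, 63 mm wide, 66 mm high. Origin: centre of its underside
- jar_b: bystander, to be left alone: white screw-lid jar, 48 mm wide, 40 mm high. Origin: centre of its underside
- stamp: bystander, to be left alone: small hand stamp, 20x32 mm block with a dark turned handle, 54 mm high. Origin: centre of its underside
- cards: bystander, to be left alone: stack of blank white cards, 77x65x17 mm. Origin: centre of its underside
- tape: bystander, to be left alone: roll of brown tape, 96 mm wide, 48 mm high. Origin: centre of its underside
- vial: bystander, to be left alone: small yellow screw-cap vial, 22 mm wide, 29 mm high. Origin: centre of its underside
Mind the look-alikes: they are no part of the job. There is more than one size of the bookend; the one meant has the size given above.

How it is judged:
On the way:
1. the lid is shut (under 0.07 rad) while the box is still in its stand (within 30 mm of its starting place) (value of joint box_lid below 0.07 rad and distance of box from where it was at the start of the episode below 0.03 m), for 0.2 s.
At the end, for the whole second after the job is handed in: The box stands at rest on end on the table (its length within 0.06 rad of vertical, origin 79 to 90 mm up), its back flush on the bookend's front face (3 mm, 0.07 rad), centred within 25 mm sideways, lid facing away and shut (under 0.07 rad) (value of joint box_lid below 0.07 rad and (angle between box's own y axis and vertical below 0.06 rad or angle between box's own y axis and vertical above 3.0816 rad) and x of box in the frame of bookend between -0.003 and 0.003 m and y of box in the frame of bookend between -0.025 and 0.025 m and z of box in the frame of bookend between 0.079 and 0.09 m and angle between the z axis of box and the x axis of bookend, either way round below 0.07 rad and linear speed of box below 0.02 m/s and angular speed of box below 0.1 rad/s); the robot touches nothing.
It fails at once if the box is pressed against the bookend with more than 30 N (contact force between box and bookend above 30 N).
It fails at once if the box, away from its stand, is let go more than about 10 mm above the table (distance of box from where it was at the start of the episode above 0.06 m and height (world z) of box above 0.095 m and contact force between the fingers and box below 0.1 N).
It fails at once if a bystander is moved by more than 30 mm (distance of any of paddle, jar_a, jar_b, stamp, cards, tape, vial from where it was at the start of the episode above 0.03 m).
It also fails if it takes over 72 s, if anything falls off the work surface, if the arm or the gripper's body presses on something with over 40 N, if the wrist force passes 120 N, or if a joint passes its speed limit or range.

### The arm

A 6-joint arm with a two-finger parallel gripper is mounted at the origin on a cart in front of the work surface, level with it; the furniture and walls round the work are solid. World frame = base frame: x ahead of the robot, y to its left, z up, the work surface at z = 0. Lengths are in m, angles in rad, forces in N, time in s.
With the tool pointing down it reaches from about 0.35 to 0.975 m from the base axis. Payload 7.1 kg.
Tool frame: the origin (TCP) lies where the fingers leave the gripper's body, on its centre line; the fingertips stand 80 mm ahead of it and the grasp point (between the pads) lies 61 mm ahead of it; z points along the fingers, y is the line along which they close (so a half turn about z gives the same grasp; the last joint's range is limited). The gripper opens to 88 mm and grips with 3 to 60 N. Pads are 20 mm wide; open, the fingers measure 115 mm over their backs; the gripper's body (75 mm by 178 mm) begins 61 mm behind the grasp point.
Start: joints at [1.098, 0.423, 1.63, -0, 1.089, -0.019], TCP at [0.274, 0.562, 0.303] pointing down, gripper open.
Joint ranges: [-3, 3], [-0.9, 2.11], [0.09, 2.58], [-1.31, 4.45], [0.11, 2.69], [-2.54, 2.54]. Speed limits (rad/s): [2.39, 2.39, 3.01, 3.14, 3.14, 3.14].

### API

Orientations are given as a unit quaternion [x, y, z, w].
In Python, from workcell import env gives the robot as it stands.
- The arm moves only by the tool apply_moves, never from a script. Its argument "steps" is a list that holds one entry, the list of rows, each a list of 7 numbers: the shift along the tool's x, y, z in cm, then the turn, a rotation vector about the tool's x, y, z in degrees, then the finger opening in cm, from 0 to 8.78. In form: [[[tx, ty, tz, ax, ay, az, gripper], ...]]. A call has 1 to 8 rows; each row is the pose to reach, as a shift and turn from the pose commanded when the call began, along the tool's axes at that moment; what a row does not reach only later rows make up. A row lasts 1/8 s, in which the tool goes at most 62.5 mm and 10.7 degrees, less where a joint would pass 70% of its speed; a pose out of reach is approached as far as the arm can. A call with a gripper value outside its range is refused whole. The fingers move at their own pace and stop on an object; "force" is the grip in N (left out, the last holds). Time passes only in rows, so rows that repeat a pose let the fingers close. It gives the time, the measured TCP pose, the force, the opening and the grip force at its end, in the units of the state.
- env.observe(): the state, without advancing time (a new reading comes with each control period).
- env.capture(name): name is "side" or "top" or "wrist"; returns a dict with "color" (400x640x3 uint8, red, green, blue), "z_map" (400x640 float32, m along the optical axis (not along the pixel's ray), 0 where there is no reading), "K" (3x3 intrinsics, pixels), "k1" (the pictures are not rectified: a ray, as slopes to the right and down, at radius r is drawn at 1 + k1 r^2 times it, then the intrinsics apply), "R" (3x3) and "t" (3): a world point X has camera coordinates R X + t; the wrist camera has in their place "tool_from_camera" (4x4, takes a point from camera to tool coordinates, whose origin is the TCP and whose axes are the flange's). Camera axes: x right, y down, z forward; pixel columns grow to the right and rows downward; lengths in m; the calibration is good to about 2 mm. A picture is of the moment at which its call begins: read the wrist's pose just before it.
- env.finish_job(): hands the job in; it is judged then, once.
The state is a dict: "clock": time; "joints": joint angles; "qd": joint speeds; "joint_torque": joint torques, N m; "eef_pos": TCP position; "tool_rot": TCP orientation; "wrist_force": force on the tool from outside, world axes, zero at the start; "wrist_torque": the same for the moment, N m; "finger_gap": finger opening in m; "gripper_force": force on a finger pad.
Only numpy, scipy, OpenCV 4.12 (cv2) and the standard library are available. Lean on these libraries where they do the work, as an engineer would, in place of code of your own. Each camera call takes 0.05 s, during which the arm holds its last target. There are 200 camera calls.

## Working session

There is one attempt and no reset: what is moved stays moved. The work goes in short steps, Python scripts to look and compute and a tool call to move; the robot and the scene stay as the last step left them, time stands still between calls to the robot, and variables do not carry over. Pictures are saved under pics/ and viewed, at most 10 in all, crops included, and the job is handed in when it is done.

Besides the shell and the picture viewer there is one more tool, called after "Emit:" in YAML: its name, and indented under it one key for each argument. apply_moves: Moves the arm, as the interface text tells. Its arguments: {"type":"object","properties":{"steps":{"type":"array"},"force":{"type":"number"}},"required":["steps"]}

```bash
ls; mkdir -p pics; python3 - <<'E'
from workcell import env
import cv2,numpy as np,pickle
o=env.observe();print({k:np.round(v,3).tolist() for k,v in o.items()})
d={}
for n in("side","top"):
    c=env.capture(n);d[n]=c
    cv2.imwrite(f"pics/{n}0.png",c["color"][:,:,::-1])
    print(n,c["K"],c["k1"],c["R"],c["t"])
pickle.dump(d,open("cap0.pkl","wb"))
E
```

```text
pics
{'clock': 0.0, 'joints': [1.098, 0.424, 1.631, -0.0, 1.089, -0.019], 'qd': [-0.001, -0.001, -0.002, -0.001, 0.0, 0.001], 'joint_torque': [-0.003, -54.463, -27.367, 0.064, 0.023, -0.0], 'eef_pos': [0.274, 0.561, 0.302], 'tool_rot': [0.225, 0.974, -0.001, -0.0], 'wrist_force': [0.124, -0.567, -0.376], 'wrist_torque': [0.036, 0.023, 0.025], 'gripper_force': 0.0, 'finger_gap': 0.088}
side [[379.52807732   0.         316.5619708 ]
 [  0.         379.52807732 192.84601849]
 [  0.           0.           1.        ]] 0.027912943241434545 [[ 0.48805324  0.87257724  0.02032241]
 [ 0.6198591  -0.33012186 -0.71189483]
 [-0.61447436  0.36003961 -0.70199198]] [-0.37691702 -0.18286891  1.54549609]
top [[402.21539087   0.         323.4295953 ]
 [  0.         402.21539087 188.18911658]
 [  0.           0.           1.        ]] -0.10540557748718235 [[-0.00999427 -0.99989779 -0.01022388]
 [-0.99837819  0.0105511  -0.05594332]
 [ 0.05604548  0.00964819 -0.9983816 ]] [0.13391341 0.55287422 1.43881918]
```

View pics/side0.png

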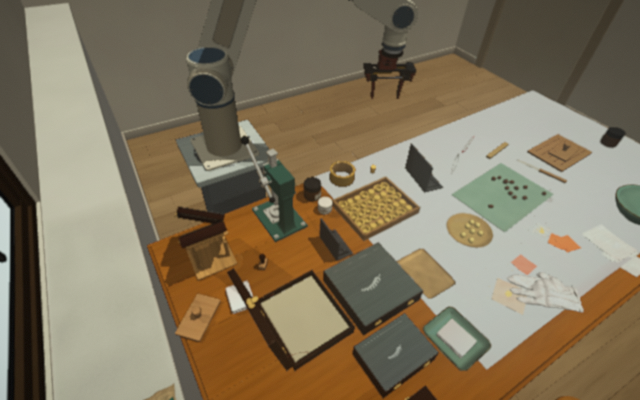

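View pics/top0.png

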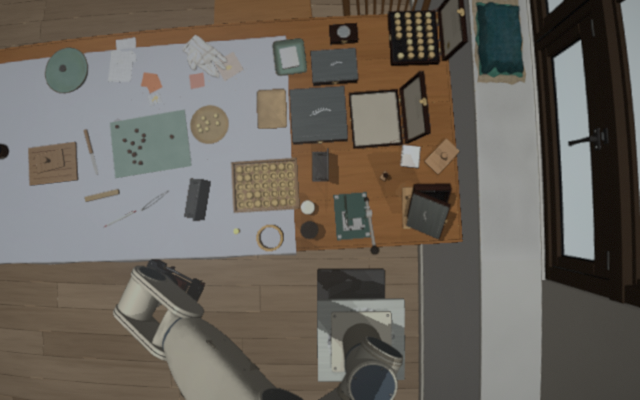

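The side view shows the part-open box in its stand at about (208,245), the small bookend at (333,240) and the large one at (422,168). In the top view they are at (428,212), (320,165) and (197,199). Next I'll measure them.

```bash
cat > h.py <<'E'
import numpy as np,cv2
from scipy.spatial.transform import Rotation as Ro
def cloud(c,eef=None,rot=None):
    h,w=c["z_map"].shape
    u,v=np.meshgrid(np.arange(w,dtype=float),np.arange(h,dtype=float))
    p=cv2.undistortPoints(np.stack([u.ravel(),v.ravel()],1)[:,None],c["K"],np.array([c["k1"],0,0,0.]))[:,0]
    z=c["z_map"].ravel()
    P=np.c_[p*z[:,None],z]
    if "R" in c: X=(P-c["t"])@c["R"]
    else:
        T=c["tool_from_camera"];X=P@T[:3,:3].T+T[:3,3]
        X=X@Ro.from_quat(rot).as_matrix().T+eef
    X[z<=0]=np.nan
    return X.reshape(h,w,3)
def plane(P):
    "robust plane fit: centroid, normal, rms"
    for _ in range(5):
        m=P.mean(0);n=np.linalg.svd(P-m,full_matrices=False)[2][2];d=(P-m)@n
        k=abs(d)<max(2*d.std(),.0015)
        if k.all():break
        P=P[k]
    return m,n,d.std()
E
python3 - <<'E'
import pickle,numpy as np,cv2
from h import *
d=pickle.load(open("cap0.pkl","rb"))
ims=[]
for n,(u0,u1,v0,v1),(a0,a1,b0,b1) in(("top",(385,475,130,250),(170,340,140,225)),("side",(160,260,190,350),(310,450,140,270))):
    X=cloud(d[n]);c=d[n]["color"][:,:,::-1]
    for (q0,q1,r0,r1) in((u0,u1,v0,v1),(a0,a1,b0,b1)):
        s=cv2.resize(c[r0:r1,q0:q1],(400,300));s=cv2.convertScaleAbs(s,alpha=1.6,beta=10);ims.append(s)
    for (u,v) in ({"top":[(428,212),(430,190),(412,200),(442,156),(320,165),(197,199),(320,155),(280,185),(300,230),(350,217),(410,155),(385,177),(374,250)],"side":[(200,232),(215,255),(195,318),(333,240),(422,168)]}[n]):print(n,u,v,np.round(X[v,u],3))
    t=X[(abs(X[...,2])<.01)];print(np.median(t[:,2]))
cv2.imwrite("pics/crop.png",np.vstack([np.hstack(ims[:2]),np.hstack(ims[2:])]))
E
```

```text
top 428 212 [ 0.465 -0.211  0.17 ]
top 430 190 [ 0.536 -0.217  0.18 ]
top 412 200 [ 0.504 -0.159  0.172]
top 442 156 [ 0.665 -0.302  0.034]
top 320 165 [0.64  0.14  0.009]
top 197 199 [0.516 0.559 0.115]
top 320 155 [0.677 0.14  0.006]
top 280 185 [0.567 0.285 0.018]
top 300 230 [0.406 0.211 0.061]
top 350 217 [0.453 0.045 0.23 ]
top 410 155 [ 0.672 -0.188  0.019]
top 385 177 [ 0.59  -0.091  0.05 ]
top 374 250 [ 0.357 -0.02   0.296]
0.0001795783317719239
side 200 232 [ 0.545 -0.229  0.179]
side 215 255 [ 0.503 -0.203  0.01 ]
side 195 318 [ 0.676 -0.314  0.013]
side 333 240 [0.667 0.113 0.076]
side 422 168 [0.548 0.551 0.088]
0.001598564720234434
```

View pics/crop.png

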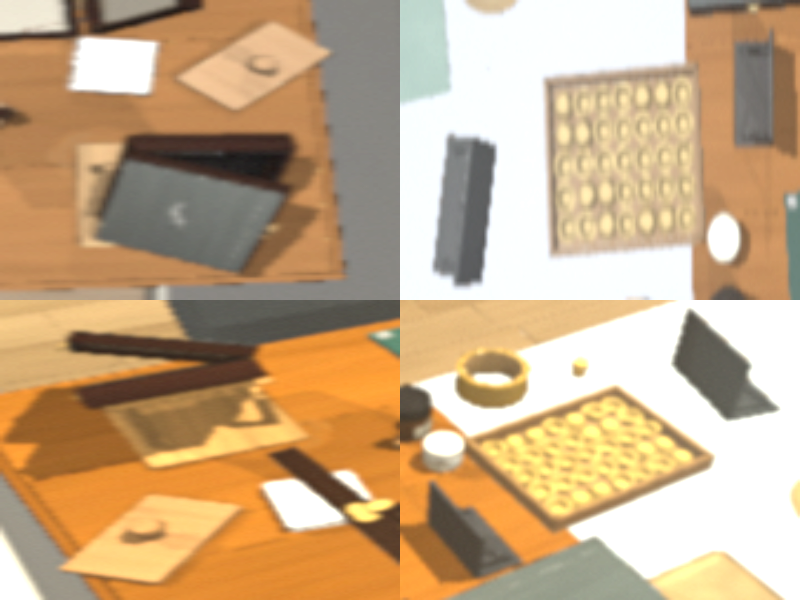

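The crops show the lid open by roughly 30–40° and hinged at the left. Both bookends have their plate on the -y side and their foot toward +y. I'll measure their sizes next.

```bash
python3 - <<'E'
import pickle,numpy as np,cv2
from h import *
d=pickle.load(open("cap0.pkl","rb"))
T=cloud(d["top"]);S=cloud(d["side"])
sat={n:(lambda c:(c.max(2).astype(int)-c.min(2)))(d[n]["color"]) for n in d}
for nm,b in(("small",(.55,.75,.08,.19)),("large",(.42,.62,.46,.64))):
  for n,X in(("top",T),("side",S)):
    m=(X[...,0]>b[0])&(X[...,0]<b[1])&(X[...,1]>b[2])&(X[...,1]<b[3])&(X[...,2]<.2)
    val=d[n]["color"].max(2)
    m&=(val<110)&(sat[n]<30)
    P=X[m];hi=P[P[:,2]>.03]
    print(nm,n,len(P),"zmax",np.round(np.percentile(P[:,2],[50,95,99,100]),3),"range",np.round(P.min(0),3),np.round(P.max(0),3))
    if n=="side":
        k=hi
        m0,nn,s=plane(k);t=np.cross(nn,[0,0,1]);a=(k-m0)@t
        print("plane",m0.round(3),nn.round(3),s.round(4),len(k),"width",a.min().round(3),a.max().round(3),np.round(m0+t*(a.min()+a.max())/2,3))
    ti=P[P[:,2]>P[:,2].max()-.02][:,:2].astype(np.float32)
    print(" toprect",cv2.minAreaRect(ti))
    print(" rect",cv2.minAreaRect(P[:,:2].astype(np.float32)))
# box planes
for n,X in(("top",T),("side",S)):
    m=(X[...,0]>.38)&(X[...,0]<.62)&(X[...,1]>-.36)&(X[...,1]<-.1)&(X[...,2]>.03)
    print(n,m.sum(),X[m].min(0).round(3),X[m].max(0).round(3))
X=T;val=d["top"]["color"].astype(int)
m=(X[...,0]>.38)&(X[...,0]<.62)&(X[...,1]>-.36)&(X[...,1]<-.1)&(X[...,2]>.06)&(sat["top"]<30)&(val.max(2)>45)
P=X[m];print(plane(P),len(P)); print(P[np.argmin(P[:,1])],P[np.argmax(P[:,1])],P[np.argmin(P[:,0])],P[np.argmax(P[:,0])])
E
```

```text
small top 775 zmax [0.011 0.088 0.091 0.097] range [ 0.58   0.081 -0.006] [0.75  0.189 0.097]
 toprect ((0.6337798237800598, 0.11264585703611374), (0.0034650114830583334, 0.1041710153222084), 89.38323974609375)
 rect ((0.6650763750076294, 0.1351858377456665), (0.10779502242803574, 0.1697719693183899), 89.78317260742188)
small side 779 zmax [0.05  0.089 0.093 0.096] range [0.59  0.081 0.001] [0.75  0.19  0.096]
plane [0.701 0.128 0.057] [-0.127  0.007 -0.992] 0.0071 511 width -0.006 0.008 [0.701 0.128 0.057]
 toprect ((0.6433936357498169, 0.11494307219982147), (0.10142922401428223, 0.007409436162561178), 0.5102809071540833)
 rect ((0.6697993278503418, 0.1352938562631607), (0.10929247736930847, 0.1602706015110016), 89.88838958740234)
large top 837 zmax [0.034 0.121 0.124 0.128] range [ 0.443  0.543 -0.001] [0.598 0.64  0.128]
 toprect ((0.5150797963142395, 0.56048983335495), (0.01186483446508646, 0.14172710478305817), 80.20266723632812)
 rect ((0.5209656357765198, 0.5941973924636841), (0.08196216076612473, 0.14528174698352814), 80.52649688720703)
large side 831 zmax [0.059 0.121 0.124 0.127] range [0.449 0.544 0.003] [0.601 0.638 0.127]
plane [0.524 0.557 0.079] [-0.165 -0.986  0.001] 0.0013 591 width -0.07 0.076 [0.521 0.558 0.079]
 toprect ((0.5211806297302246, 0.5580242872238159), (0.01019582711160183, 0.13927794992923737), 79.93231964111328)
 rect ((0.5268574953079224, 0.5948764681816101), (0.08393862843513489, 0.14614719152450562), 80.87184143066406)
top 1991 [ 0.382 -0.289  0.032] [ 0.597 -0.102  0.234]
side 1392 [ 0.383 -0.29   0.03 ] [ 0.565 -0.155  0.233]
(array([ 0.45234776, -0.20983836,  0.1543341 ]), array([-0.67310247,  0.49077749,  0.5532364 ]), np.float64(0.0014896175339134856)) 1300
[ 0.52562757 -0.28593535  0.16784728] [ 0.48191777 -0.15549267  0.14041592] [ 0.38221162 -0.24821458  0.09885541] [ 0.55654948 -0.17234866  0.16245648]
```

The small bookend fits: 90 mm high and about 108 mm wide, with its front face toward -y at y≈0.11 and its centre at x≈0.64. The lid is open about 29° and the stand's yaw is near 0. I'll write a move helper and check where the wrist camera sits.

```bash
cat >> h.py <<'E'
def dev(o,pos,z,y):
    "row (cm, deg, tool axes) from observed pose to TCP pos with tool z, tool y directions"
    z=np.array(z,float);z/=np.linalg.norm(z);y=np.array(y,float);y-=z*(y@z);y/=np.linalg.norm(y)
    T=np.c_[np.cross(y,z),y,z];R=Ro.from_quat(o["tool_rot"]).as_matrix()
    return np.r_[R.T@(np.array(pos)-o["eef_pos"])*100,np.degrees(Ro.from_matrix(R.T@T).as_rotvec())].round(2).tolist()
E
python3 - <<'E'
from workcell import env
from h import *
import pickle
c=env.capture("wrist");print(c["tool_from_camera"].round(3),c["K"][0,0],c["k1"])
o=env.observe()
print(dev(o,[.33,.40,.5],[0,0,-1],[.6,.8,0]))
t=np.radians(25)
print(dev(o,[.40,-.2,.45],[np.sin(t),0,-np.cos(t)],[1,0,0]))
d=pickle.load(open("cap0.pkl","rb"))
X=cloud(d["top"]);m=(X[...,0]>.35)&(X[...,0]<.8)&(X[...,1]>-.05)&(X[...,1]<.12)&(X[...,2]>.12);print(X[m].min(0),X[m].max(0))
E
```

```text
[[-0.    -0.956 -0.292  0.08 ]
 [ 1.    -0.    -0.001  0.   ]
 [ 0.    -0.292  0.956 -0.081]
 [ 0.     0.     0.     1.   ]] 280.5375866879065 -2.647700698257863e-05
[-12.13, -12.07, -19.78, -0.07, 0.0, 10.87]
[-44.72, -62.93, -14.72, -22.39, -13.92, 62.95]
[ 0.35033904 -0.03591718  0.14221826] [0.52620287 0.06277943 0.29903902]
```

Emit:
apply_moves:
  steps:
    - [[-2,-4,-6,0,0,-5,8],[-5,-8,-12,0,0,-10,8],[-8,-12,-18,0,0,-15,4],[-14,-20,-20,0,0,-20,0],[-20,-27,-20,0,0,-28,0],[-25,-34,-19,-5,-3,-37,0],[-30,-40,-18,-10,-6,-46,0],[-35,-47,-17,-15,-9,-52,0]]

```text
clock: 1.15
eef_pos: [0.3443, 0.1827, 0.484]
tool_rot: [-0.2, 0.972, 0.092, 0.083]
wrist_force: [0.7, 0.0, 0.3]
finger_gap: 0.0234
gripper_force: 0.0
```

```bash
python3 - <<'E'
from workcell import env
from h import *
o=env.observe();print(o["eef_pos"],o["joints"],o["clock"])
t=np.radians(25)
print(dev(o,[.40,-.2,.42],[np.sin(t),0,-np.cos(t)],[1,0,0]))
E
```

```text
[0.34434314 0.18274698 0.48395162] [ 0.36625548 -0.22044949  1.95471813  0.16521573  1.21549566 -1.65413307] 1.15
[10.56, -37.73, -1.26, 0.44, -25.09, 109.13]
```

Emit:
apply_moves:
  steps:
    - [[1,-4,0,0,-2,10,0],[2,-8,0,0,-5,20,0],[3,-12,0,0,-7,30,0],[4.5,-16,-0.5,0,-9,40,0],[6,-20,-0.5,0,-12,50,0],[7,-25,-1,0,-14,60,0],[8,-29,-1,0,-16,70,0],[9,-33,-1,0,-18,80,0]]

```text
clock: 2.15
eef_pos: [0.3938, -0.1513, 0.4273]
tool_rot: [0.489, 0.848, 0.15, 0.143]
wrist_force: [0.6, -0.2, -0.5]
finger_gap: 0.0004
gripper_force: 0.0
```

```bash
python3 - <<'E'
from workcell import env
from h import *
o=env.observe();print(o["eef_pos"],o["joints"],o["clock"])
t=np.radians(25)
print(dev(o,[.40,-.2,.42],[np.sin(t),0,-np.cos(t)],[1,0,0]))
E
```

```text
[ 0.39377877 -0.15128834  0.42733257] [-0.56186943 -0.1429593   2.04849525  0.37391517  0.98432325 -1.25582118] 2.15
[-4.47, -2.13, 0.35, -0.26, -6.93, 28.58]
```

Emit:
apply_moves:
  steps:
    - [[-1.5,-1,0,0,-2,10,0],[-3,-1.5,0,0,-5,20,0],[-4.5,-2,0,0,-7,28.5,0],[-4.5,-2,0,0,-7,28.5,0]]

```text
clock: 2.65
eef_pos: [0.4002, -0.1986, 0.4239]
tool_rot: [0.688, 0.694, 0.151, 0.152]
wrist_force: [-0.3, 0.0, -0.1]
finger_gap: 0.0009
gripper_force: 0.0
```

```bash
python3 - <<'E'
from workcell import env
from h import *
import pickle
o=env.observe();c=env.capture("wrist");pickle.dump((o,c),open("w1.pkl","wb"))
cv2.imwrite("pics/w1.png",c["color"][:,:,::-1])
print(o["eef_pos"],o["joints"])
X=cloud(c,o["eef_pos"],o["tool_rot"])
for v in range(60,400,60):
  print([ (u,)+tuple(X[v,u].round(3)) for u in range(80,640,110)])
E
```

```text
[ 0.40022285 -0.19864846  0.42390269] [-0.61123817 -0.11728094  2.03831901  0.31541059  0.88429914 -0.77953477]
[(80, np.float64(0.109), np.float64(0.009), np.float64(-0.583)), (190, np.float64(0.38), np.float64(-0.05), np.float64(-0.001)), (300, np.float64(0.555), np.float64(-0.037), np.float64(-0.002)), (410, np.float64(0.782), np.float64(-0.023), np.float64(0.015)), (520, np.float64(1.107), np.float64(-0.002), np.float64(0.026)), (630, np.float64(1.445), np.float64(0.012), np.float64(0.1))]
[(80, np.float64(0.062), np.float64(-0.158), np.float64(-0.642)), (190, np.float64(0.37), np.float64(-0.136), np.float64(-0.003)), (300, np.float64(0.554), np.float64(-0.138), np.float64(-0.002)), (410, np.float64(0.796), np.float64(-0.139), np.float64(0.017)), (520, np.float64(1.153), np.float64(-0.141), np.float64(0.028)), (630, np.float64(2.258), np.float64(-0.155), np.float64(-0.134))]
[(80, np.float64(-0.005), np.float64(-0.367), np.float64(-0.742)), (190, np.float64(0.359), np.float64(-0.233), np.float64(-0.005)), (300, np.float64(0.483), np.float64(-0.201), np.float64(0.183)), (410, np.f
[... 654 characters left out ...]
loat64(0.361), np.float64(-0.17), np.float64(0.42)), (300, np.float64(0.387), np.float64(-0.166), np.float64(0.438)), (410, np.float64(0.413), np.float64(-0.165), np.float64(0.451)), (520, np.float64(0.446), np.float64(-0.169), np.float64(0.459)), (630, np.float64(1.42), np.float64(-0.615), np.float64(0.26))]
[(80, np.float64(0.328), np.float64(-0.191), np.float64(0.407)), (190, np.float64(0.335), np.float64(-0.414), np.float64(0.186)), (300, np.float64(0.386), np.float64(-0.182), np.float64(0.441)), (410, np.float64(0.411), np.float64(-0.179), np.float64(0.455)), (520, np.float64(0.466), np.float64(-0.204), np.float64(0.455)), (630, np.float64(0.443), np.float64(-0.167), np.float64(0.482))]
```

View pics/w1.png

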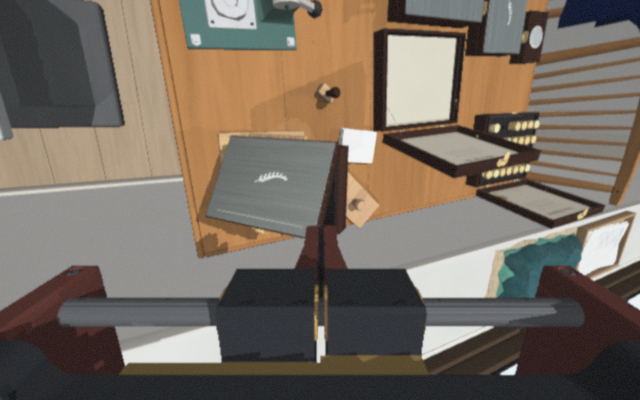

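The wrist view shows the grey lid with corners near (225,137), (335,143), (305,235) and (207,217), the dark base end behind it on the right, and the stamp at (328,92). I'll fit the lid and hinge from this.

```bash
python3 - <<'E'
from h import *
import pickle
o,c=pickle.load(open("w1.pkl","rb"))
X=cloud(c,o["eef_pos"],o["tool_rot"]);im=c["color"].astype(int)
inb=(X[...,0]>.36)&(X[...,0]<.62)&(X[...,1]>-.34)&(X[...,1]<-.12)&(X[...,2]>.06)&(X[...,2]<.3)
inb[260:]=False
sat=im.max(2)-im.min(2)
m=inb&(sat<22)&(im.max(2)>55)
n_,l,st,ce=cv2.connectedComponentsWithStats(m.astype(np.uint8));k=1+st[1:,4].argmax();m=l==k
P=X[m];mm,n,s=plane(P);n*=np.sign(n[2]);print("lid",mm.round(4),n.round(4),s,len(P))
cnt=max(cv2.findContours(m.astype(np.uint8),0,2)[0],key=cv2.contourArea)
q=cv2.approxPolyDP(cv2.convexHull(cnt),8,True)[:,0];print(q.tolist())
# rays onto plane for the corners
p=cv2.undistortPoints(q[:,None].astype(float),c["K"],np.array([c["k1"],0,0,0.]))[:,0]
T=c["tool_from_camera"];R=Ro.from_quat(o["tool_rot"]).as_matrix()
O=R@T[:3,3]+o["eef_pos"];D=np.c_[p,np.ones(len(p))]@(R@T[:3,:3]).T
C=O+D*(((mm-O)@n)/(D@n))[:,None];print(C.round(4));print(np.linalg.norm(C-np.roll(C,-1,0),axis=1).round(4))
# inplane rect
u=np.cross([0,0,1],n);u/=np.linalg.norm(u);v=np.cross(n,u)
r=cv2.minAreaRect(np.c_[(P-mm)@u,(P-mm)@v].astype(np.float32));print(r)
bp=cv2.boxPoints(r);B=mm+bp[:,:1]*u+bp[:,1:]*v;print(B.round(4))
for i in range(2):
    e=B[i+1]-B[i];print(np.linalg.norm(e),(e/np.linalg.norm(e)).round(3))
# stand side wood
sm=(X[...,0]>.36)&(X[...,0]<.6)&(X[...,1]>-.2)&(X[...,1]<-.1)&(X[...,2]>.006)&(X[...,2]<.13)&(sat>30);sm[260:]=0
print("wood",sm.sum(),X[sm].min(0).round(3),X[sm].max(0).round(3))
E
```

```text
lid [ 0.4541 -0.2084  0.1541] [-0.6568  0.5133  0.5523] 0.0005986454679920391 9869
[[230, 138], [348, 145], [322, 224], [300, 237], [206, 215]]
[[ 0.4194 -0.1594  0.0673]
 [ 0.5361 -0.1586  0.2054]
 [ 0.4913 -0.2427  0.2303]
 [ 0.4687 -0.2595  0.2191]
 [ 0.3744 -0.2581  0.1056]]
[0.1808 0.0985 0.0303 0.1475 0.1151]
((-0.005205322057008743, -0.009471617639064789), (0.13623644411563873, 0.16743460297584534), 23.52894401550293)
[[ 0.5338 -0.1424  0.1875]
 [ 0.4258 -0.1428  0.0595]
 [ 0.3725 -0.2597  0.1049]
 [ 0.4805 -0.2593  0.2329]]
0.16743460051262415 [-0.645 -0.003 -0.764]
0.1362364474875778 [-0.391 -0.858  0.333]
wood 551 [ 0.406 -0.199  0.006] [ 0.598 -0.101  0.129]
```

The lid's long edge has direction (-0.645,-0.003,-0.764), which matches a stand yaw of 0. The lid is open 0.54 rad. The box origin comes out at about (0.510,-0.225,0.100), and the text predicts z = 0.1007, so they agree. Next I'll plan the push.

```bash
python3 - <<'E'
from workcell import env
from h import *
o=env.observe()
s=np.array([.643,0,.766]);n=np.array([-.766,0,.643]);t=np.radians(25);z=np.array([np.sin(t),0,-np.cos(t)])
for nn,y in((-.17,-.243),(-.215,-.243),(-.235,-.25),(-.255,-.258),(-.268,-.264),(-.2746,-.266)):
    tip=s*.397+n*nn+np.array([0,y,0]);print(nn,tip.round(3),dev(o,tip-.08*z,z,[1,0,0]))
E
```

```text
-0.17 [ 0.385 -0.243  0.195] [-4.36, -11.0, 12.19, -0.26, -0.02, 0.62]
-0.215 [ 0.42  -0.243  0.166] [-4.39, -9.08, 16.26, -0.26, -0.02, 0.62]
-0.235 [ 0.435 -0.25   0.153] [-5.1, -8.24, 18.07, -0.26, -0.02, 0.62]
-0.255 [ 0.451 -0.258  0.14 ] [-5.9, -7.39, 19.88, -0.26, -0.02, 0.62]
-0.268 [ 0.461 -0.264  0.132] [-6.51, -6.85, 21.06, -0.26, -0.02, 0.62]
-0.2746 [ 0.466 -0.266  0.128] [-6.71, -6.57, 21.65, -0.26, -0.02, 0.62]
```

Emit:
apply_moves:
  steps:
    - [[-2,-5,4,0,0,0.5,0],[-4.4,-11,8,0,0,0.5,0],[-4.4,-11,12.2,0,0,0.5,0],[-4.4,-10,14.2,0,0,0.5,0],[-4.4,-9.2,16,0,0,0.5,0],[-4.8,-8.6,17.2,0,0,0.5,0],[-5.1,-8.2,18,0,0,0.5,0]]

```text
clock: 3.58
eef_pos: [0.4021, -0.2502, 0.2263]
tool_rot: [0.69, 0.691, 0.152, 0.152]
wrist_force: [-1.8, 0.1, 1.5]
finger_gap: 0.0008
gripper_force: 0.8
```

```bash
python3 - <<'E'
from workcell import env
from h import *
o=env.observe();print(o["eef_pos"],o["joints"].round(2),o["wrist_force"])
s=np.array([.643,0,.766]);n=np.array([-.766,0,.643]);t=np.radians(25);z=np.array([np.sin(t),0,-np.cos(t)])
tip=o["eef_pos"]+.08*Ro.from_quat(o["tool_rot"]).as_matrix()[:,2];print(tip,tip@n,tip@s)
for nn,y in((-.255,-.258),(-.268,-.264),(-.2746,-.266)):
    tip=s*.397+n*nn+np.array([0,y,0]);print(nn,tip.round(3),dev(o,tip-.08*z,z,[1,0,0]))
E
```

```text
[ 0.40214429 -0.25023028  0.22634128] [-0.72  0.26  2.19  0.68  0.45 -1.3 ] [-1.81179942  0.08631193  1.53443153]
[ 0.43567614 -0.25024853  0.15370785] -0.23489377520744661 0.39787997663178887
-0.255 [ 0.451 -0.258  0.14 ] [-0.78, 0.75, 1.86, -0.22, 0.01, 0.07]
-0.268 [ 0.461 -0.264  0.132] [-1.38, 1.31, 3.03, -0.22, 0.01, 0.07]
-0.2746 [ 0.466 -0.266  0.128] [-1.58, 1.59, 3.63, -0.22, 0.01, 0.07]
```

Emit:
apply_moves:
  steps:
    - [[-0.4,0.4,0.9,0,0,0,0],[-0.8,0.75,1.8,0,0,0,0],[-1.1,1,2.4,0,0,0,0],[-1.4,1.3,3,0,0,0,0],[-1.5,1.4,3.3,0,0,0,0],[-1.5,1.5,3.5,0,0,0,0]]

```text
clock: 4.32
eef_pos: [0.43, -0.2655, 0.2009]
tool_rot: [0.691, 0.69, 0.151, 0.152]
wrist_force: [-1.5, -1.0, 0.0]
finger_gap: 0.0003
gripper_force: 0.7
```

Emit:
apply_moves:
  steps:
    - [[0,0.05,0.1,0,0,0,0],[0,0.1,0.2,0,0,0,0],[0,0.15,0.3,0,0,0,0],[0,0.15,0.3,0,0,0,0]]

```text
clock: 4.82
eef_pos: [0.4322, -0.2653, 0.1993]
tool_rot: [0.691, 0.69, 0.151, 0.152]
wrist_force: [-7.8, -1.4, 8.0]
finger_gap: 0.0
gripper_force: 5.4
```

Emit:
apply_moves:
  steps:
    - [[0,0.05,0.1,0,0,0,0],[0,0.05,0.1,0,0,0,0],[0,0.05,0.1,0,0,0,0],[0,-1,-2,0,0,0,0],[0,-2,-6,0,0,0,0],[0,-2,-12,0,0,0,0],[0,0,-18,0,0,0,0],[0,0,-18,0,0,0,0]]

```text
clock: 5.82
eef_pos: [0.3581, -0.2666, 0.3674]
tool_rot: [0.69, 0.69, 0.151, 0.157]
wrist_force: [-0.3, -1.0, -0.8]
finger_gap: 0.0003
gripper_force: 0.0
```

```bash
cat > lid.py <<'E'
from workcell import env
from h import *
o=env.observe();c=env.capture("wrist");print(o["eef_pos"],o["joints"].round(2))
cv2.imwrite("pics/w2.png",c["color"][:,:,::-1])
X=cloud(c,o["eef_pos"],o["tool_rot"]);im=c["color"].astype(int)
inb=(X[...,0]>.36)&(X[...,0]<.66)&(X[...,1]>-.34)&(X[...,1]<-.12)&(X[...,2]>.06)&(X[...,2]<.26)
inb[250:]=False
sat=im.max(2)-im.min(2);m=inb&(sat<22)&(im.max(2)>50)
n_,l,st,ce=cv2.connectedComponentsWithStats(m.astype(np.uint8));m=l==1+st[1:,4].argmax()
P=X[m];mm,n,s=plane(P);n*=np.sign(n[2]);print("lid",mm.round(4),n.round(4),s,len(P))
u=np.cross([0,0,1],n);u/=np.linalg.norm(u);v=np.cross(n,u)
r=cv2.minAreaRect(np.c_[(P-mm)@u,(P-mm)@v].astype(np.float32))
bp=cv2.boxPoints(r);B=mm+bp[:,:1]*u+bp[:,1:]*v;print(r,B.round(4))
S=np.array([.643,0,.766]);N=np.array([-.766,0,.643]);print("n",(B@N).round(4),"s",(B@S).round(4))
y=np.array([.766,0,-.643]);g=S*.4536+N*(-.3268+.0235)+np.array([0,-.2246,0])
for back in(.10,0):print(back,(g+S*(.061+back)).round(3),dev(o,g+S*(.061+back),-S,y))
E
python3 lid.py
```

```text
[ 0.358099   -0.26656635  0.3674216 ] [-0.83 -0.03  2.1   0.44  0.81 -1.09]
lid [ 0.478  -0.2219  0.1348] [-0.7657 -0.0009  0.6432] 0.000628008481153718 12912
((0.003579661250114441, -0.008008547127246857), (0.1685965359210968, 0.12116014212369919), 89.92655181884766) [[ 0.4186 -0.1649  0.0642]
 [ 0.4186 -0.286   0.0641]
 [ 0.5271 -0.2861  0.1932]
 [ 0.527  -0.1649  0.1933]]
n [-0.2794 -0.2795 -0.2795 -0.2794] s [0.3184 0.3183 0.4869 0.487 ]
0.1 [ 0.628 -0.225  0.276] [4.31, 20.49, 19.73, 65.2, 0.46, -0.15]
0 [ 0.563 -0.225  0.199] [4.36, 11.41, 23.92, 65.2, 0.46, -0.15]
```

The lid normal is now (-0.766,-0.001,0.643), parallel to the backrest and 46–47 mm above the box back, so the lid is shut. Next I'll swing round for the grasp.

Emit:
apply_moves:
  steps:
    - [[0.5,3,-2,8,0,0,4],[1,6,-3,17,0,0,8.7],[1.5,10,-2,26,0,0,8.7],[2,14,0,35,0,0,8.7],[3,18,2,44,0,0,8.7],[4,22,4,53,0,0,8.7],[4.3,24,5.4,61,0.5,0,8.7],[4.3,24,5.4,65,0.5,0,8.7]]

```text
clock: 6.88
eef_pos: [0.5995, -0.2209, 0.4083]
tool_rot: [0.661, 0.665, -0.243, -0.25]
wrist_force: [-0.3, 0.9, -0.4]
finger_gap: 0.0767
gripper_force: 0.0
```

```bash
cat > g.py <<'E'
from workcell import env
from h import *
o=env.observe();print(o["eef_pos"],o["joints"].round(2),o["finger_gap"],o["wrist_force"].round(1))
S=np.array([.643,0,.766]);N=np.array([-.766,0,.643])
y=np.array([.766,0,-.643]);g=S*.4527+N*(-.3265+.0235)+np.array([0,-.2250,0])
for back in(.10,.05,0):print(back,(g+S*(.061+back)).round(3),dev(o,g+S*(.061+back),-S,y))
E
python3 g.py
```

```text
[ 0.59950791 -0.22085892  0.40825243] [-0.3   0.62  1.18 -0.21  2.02 -0.33] 0.07668506835980024 [-0.3  0.9 -0.4]
0.1 [ 0.627 -0.225  0.275] [-0.57, 10.74, 8.29, -0.76, -0.46, 0.49]
0.05 [ 0.595 -0.225  0.237] [-0.61, 10.81, 13.29, -0.76, -0.46, 0.49]
0 [ 0.562 -0.225  0.199] [-0.65, 10.87, 18.29, -0.76, -0.46, 0.49]
```

Emit:
apply_moves:
  steps:
    - [[0,5,3,-0.5,0,0,8.78],[-0.5,10.8,6,-0.8,-0.5,0.5,8.78],[-0.6,10.8,8.3,-0.8,-0.5,0.5,8.78],[-0.6,10.8,8.3,-0.8,-0.5,0.5,8.78]]

```text
clock: 7.38
eef_pos: [0.625, -0.2264, 0.2758]
tool_rot: [0.665, 0.664, -0.241, -0.241]
wrist_force: [-0.7, 0.7, 1.2]
finger_gap: 0.0878
gripper_force: 0.0
```

```bash
python3 g.py; python3 - <<'E'
from workcell import env
from h import *
o=env.observe();c=env.capture("wrist")
cv2.imwrite("pics/w3.png",c["color"][:,:,::-1])
E
```

```text
[ 0.62496239 -0.22641099  0.27579851] [-0.3   0.77  1.21 -0.2   1.83 -0.28] 0.0878314586281937 [-0.7  0.7  1.2]
0.1 [ 0.627 -0.225  0.275] [0.14, 0.17, -0.07, 0.11, -0.05, -0.12]
0.05 [ 0.595 -0.225  0.237] [0.14, 0.16, 4.93, 0.11, -0.05, -0.12]
0 [ 0.562 -0.225  0.199] [0.13, 0.15, 9.93, 0.11, -0.05, -0.12]
```

View pics/w3.png

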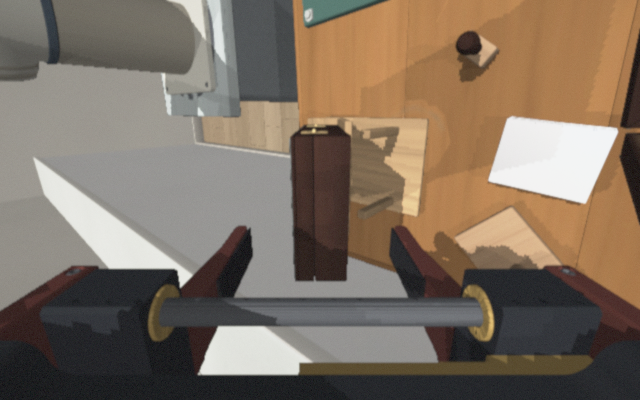

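The wrist view shows the shut box end-on at columns 292–349, with its seam line visible. It is centred between the open fingers at about 240 and 400, so I'll go in and grip.

Emit:
apply_moves:
  force: 40
  steps:
    - [[0.1,0.15,2.5,0,0,0,8.78],[0.1,0.15,5,0,0,0,8.78],[0.1,0.15,7.5,0,0,0,8.78],[0.1,0.15,9.9,0,0,0,8.78],[0.1,0.15,9.9,0,0,0,8.78],[0.1,0.15,9.9,0,0,0,5.5],[0.1,0.15,9.9,0,0,0,4],[0.1,0.15,9.9,0,0,0,3]]

```text
clock: 8.43
eef_pos: [0.5655, -0.2265, 0.204]
tool_rot: [0.667, 0.664, -0.239, -0.237]
wrist_force: [-0.6, -0.7, 0.2]
finger_gap: 0.0615
gripper_force: 0.0
```

Emit:
apply_moves:
  force: 40
  steps:
    - [[0,0,0,0,0,0,3],[0,0,0,0,0,0,3],[0,0,0,0,0,0,3],[0,0,0,0,0,0,3],[0,0,0,0,0,0,3]]

```text
clock: 9.05
eef_pos: [0.5641, -0.2265, 0.2043]
tool_rot: [0.667, 0.664, -0.241, -0.239]
wrist_force: [-1.3, 0.1, 6.3]
finger_gap: 0.0458
gripper_force: 40.0
```

Emit:
apply_moves:
  steps:
    - [[0,-0.4,-0.3,0,0,0,3],[0,-1.2,-1.2,0,0,0,3],[0,-2.5,-2.8,0,0,0,3],[0,-4,-4.8,0,0,0,3],[0,-6,-7,0,0,0,3],[0,-8,-9.5,0,0,0,3],[0,-8,-9.5,0,0,0,3]]

```text
clock: 9.93
eef_pos: [0.5644, -0.2262, 0.331]
tool_rot: [0.668, 0.665, -0.238, -0.235]
wrist_force: [0.7, 0.9, -3.8]
finger_gap: 0.0463
gripper_force: 39.9
```

```bash
python3 - <<'E'
from workcell import env
from h import *
o=env.observe();print(o["eef_pos"],o["joints"].round(2),o["wrist_force"].round(1),o["finger_gap"])
for p in([.56,-.16,.38],[.62,-.05,.38],[.64,.06,.38]):print(p,dev(o,p,[0,0,-1],[0,1,0]),dev(o,p,[0,0,-1],[1,0,0]))
E
```

```text
[ 0.56444745 -0.22624411  0.33099259] [-0.32  0.62  1.35 -0.21  1.82 -0.3 ] [ 0.7  0.9 -3.8] 0.046260185038922826
[0.56, -0.16, 0.38] [6.59, -3.48, -3.55, -30.83, -30.35, -86.47] [6.59, -3.48, -3.55, -39.06, 0.3, -0.29]
[0.62, -0.05, 0.38] [17.61, 1.11, -7.36, -30.83, -30.35, -86.47] [17.61, 1.11, -7.36, -39.06, 0.3, -0.29]
[0.64, 0.06, 0.38] [28.61, 2.59, -8.66, -30.83, -30.35, -86.47] [28.61, 2.59, -8.66, -39.06, 0.3, -0.29]
```

Emit:
apply_moves:
  steps:
    - [[1.5,-1,-2,-8,0,0,3],[3,-1.5,-3.5,-16,0,0,3],[5,-2,-5,-24,0,0,3],[7,-2.5,-6,-32,0,0,3],[8.6,-3.2,-6.4,-39,0.3,-0.3,3],[8.6,-3.2,-6.4,-39,0.3,-0.3,3]]

```text
clock: 10.68
eef_pos: [0.578, -0.1388, 0.3971]
tool_rot: [0.707, 0.707, -0.002, -0.004]
wrist_force: [-0.1, -1.4, -3.8]
finger_gap: 0.046
gripper_force: 40.0
```

```bash
cat > p.py <<'E'
from workcell import env
from h import *
import sys
o=env.observe();print(o["eef_pos"],o["joints"].round(2),o["wrist_force"].round(1),o["finger_gap"])
for p in eval(sys.argv[1]):print(p,dev(o,p,[0,0,-1],[0,1,0]))
E
python3 p.py "[[.62,-.05,.38],[.64,.04,.38]]"
```

```text
[ 0.57799077 -0.13884919  0.39705052] [-0.26  0.29  1.6  -0.    1.26 -0.26] [-0.1 -1.4 -3.8] 0.04599571404295076
[0.62, -0.05, 0.38] [8.88, 4.22, 1.69, -0.29, -0.5, -89.95]
[0.64, 0.04, 0.38] [17.88, 6.23, 1.69, -0.29, -0.5, -89.95]
```

Emit:
apply_moves:
  steps:
    - [[1,0.5,0,0,0,-10,3],[2,1,0,0,0,-20,3],[3,1.5,0,0,0,-30,3],[4,2,0,0,0,-40,3],[5,2.5,0,0,0,-50,3],[6,3,0,0,0,-60,3],[7,3.5,0,0,0,-70,3],[8,4.2,0,0,0,-80,3]]

```text
clock: 11.68
eef_pos: [0.6215, -0.06, 0.3949]
tool_rot: [0.084, 0.996, 0.0, -0.007]
wrist_force: [0.3, -0.3, -5.0]
finger_gap: 0.0461
gripper_force: 40.0
```

```bash
python3 p.py "[[.637,-.02,.38],[.637,.06,.3]]"; python3 - <<'E'
from workcell import env
from h import *
import pickle
d={n:env.capture(n) for n in("top","side")};pickle.dump(d,open("cap1.pkl","wb"))
T=cloud(d["top"])
# bookend plate top edge: highest strip
for n in d:
    X=cloud(d[n]);m=(X[...,0]>.56)&(X[...,0]<.72)&(X[...,1]>.09)&(X[...,1]<.135)&(X[...,2]>.03)&(X[...,2]<.1)
    P=X[m];t=P[P[:,2]>.075]
    print(n,len(P),len(t),P.min(0).round(4),P.max(0).round(4)); 
    if len(t)>20:print(np.percentile(t[:,0],[1,99]).round(4),np.percentile(t[:,1],[2,50,98]).round(4),np.percentile(t[:,2],[50,98]).round(4),np.degrees(np.polyfit(t[:,0],t[:,1],1)[0]).round(2))
cv2.imwrite("pics/s4.png",cv2.resize(d["side"]["color"][120:320,200:460,::-1],(780,600)))
E
```

```text
[ 0.62151198 -0.06000393  0.39489059] [-0.12  0.34  1.53  0.    1.28 -1.52] [ 0.3 -0.3 -5. ] 0.0461169963897483
[0.637, -0.02, 0.38] [-0.87, 4.2, 1.47, 0.02, -0.75, -9.69]
[0.637, 0.06, 0.3] [0.37, 12.1, 9.49, 0.02, -0.75, -9.69]
top 82 63 [0.5801 0.1103 0.0342] [0.6896 0.1328 0.0941]
[0.5818 0.6893] [0.1104 0.1115 0.1149] [0.0887 0.0935] -0.64
side 319 123 [0.5846 0.1111 0.0305] [0.6941 0.133  0.0948]
[0.5859 0.6929] [0.1121 0.1143 0.1186] [0.088  0.0943] 0.04
```

View pics/s4.png

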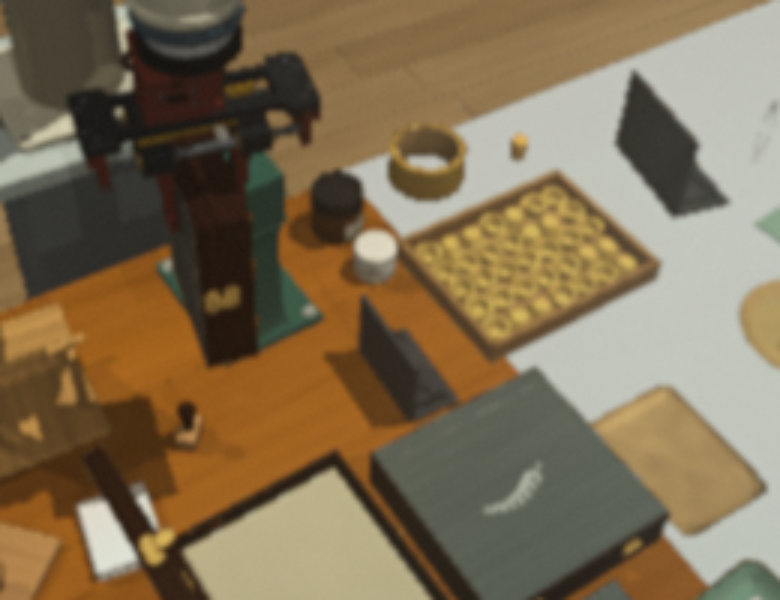

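The side view shows the box held upright with the hasp toward +x and the lid facing -y. The bookend is to the right at (395,360) in the crop, with free table in front of it. The plate spans x 0.582–0.693 and its front face is at y≈0.110.

Emit:
apply_moves:
  steps:
    - [[-0.9,4,1.5,0,-0.7,-9.7,3],[-0.5,7,4,0,-0.7,-9.7,3],[0,10,7,0,-0.7,-9.7,3],[0.3,11.5,10,0,-0.7,-9.7,3],[0.3,11.5,14,0,-0.7,-9.7,3],[0.3,11.5,17,0,-0.7,-9.7,3],[0.3,11.5,17,0,-0.7,-9.7,3]]

```text
clock: 12.65
eef_pos: [0.6355, 0.0538, 0.2234]
tool_rot: [0.004, 1.0, -0.0, -0.002]
wrist_force: [-1.1, 0.0, -3.2]
finger_gap: 0.046
gripper_force: 40.0
```

```bash
python3 p.py "[[.637,.055,.21],[.637,.055,.202],[.637,.085,.202]]"
python3 - <<'E'
from workcell import env
from h import *
d={n:env.capture(n) for n in("side","top")}
X=cloud(d["side"]);im=d["side"]["color"].astype(int)
m=(X[...,0]>.69)&(X[...,0]<.72)&(X[...,1]>0)&(X[...,1]<.09)&(X[...,2]>.004)&(X[...,2]<.19)
P=X[m];print(len(P),P.min(0).round(4),P.max(0).round(4))
mm,n,s=plane(P);print(mm.round(3),n.round(3),s)
u=np.array([0,1.,0]);r=cv2.minAreaRect(P[:,1:].astype(np.float32));print(r)
X=cloud(d["top"]);m=(X[...,0]>.56)&(X[...,0]<.72)&(X[...,1]>.104)&(X[...,1]<.12)&(X[...,2]>.07)&(X[...,2]<.1);P=X[m]
print(len(P));len(P) and print(P.min(0),P.max(0))
E
```

```text
[0.63546971 0.05376284 0.22344639] [ 0.07  0.54  1.65  0.    0.96 -1.5 ] [-1.1  0.  -3.2] 0.04601365345836164
[0.637, 0.055, 0.21] [-0.16, 0.13, 1.34, -0.01, -0.19, -0.47]
[0.637, 0.055, 0.202] [-0.16, 0.13, 2.14, -0.01, -0.19, -0.47]
[0.637, 0.085, 0.202] [-0.13, 3.13, 2.14, -0.01, -0.19, -0.47]
591 [6.9e-01 5.0e-04 4.0e-03] [0.7193 0.0855 0.1898]
[0.694 0.054 0.111] [ 1.    -0.001 -0.004] 0.0010937929912300606
((0.038006097078323364, 0.09596533328294754), (0.08410977572202682, 0.18713924288749695), 3.39669132232666)
24
[0.5817063 0.1110656 0.0841397] [0.62001382 0.11492108 0.0940234 ]
```

```bash
cat > tilt.py <<'E'
from workcell import env
from h import *
X=cloud(env.capture("side"))
m=(X[...,0]>.685)&(X[...,0]<.715)&(X[...,1]>0)&(X[...,1]<.125)&(X[...,2]>.004)&(X[...,2]<.115)
P=X[m];x0=np.median(P[:,0]);P=P[abs(P[:,0]-x0)<.003];print("x",x0,"zmin",P[:,2].min())
L=[]
for z in np.arange(.02,.105,.006):
    q=P[abs(P[:,2]-z)<.004];L.append((z,q[:,1].min(),q[:,1].max()))
L=np.array(L);print(L.round(4).tolist())
for k in(1,2):print("tilt rad",np.polyfit(L[:,0],L[:,k],1)[0])
E
python3 tilt.py
```

```text
x 0.6969085945449908 zmin 0.00402219601367397Traceback (most recent call last):
  File "tilt.py", line 8, in <module>
    q=P[abs(P[:,2]-z)<.004];L.append((z,q[:,1].min(),q[:,1].max()))
                                        ~~~~~~~~~~^^
    return umr_minimum(a, axis, None, out, keepdims, initial, where)
ValueError: zero-size array to reduction operation minimum which has no identity
```

Emit:
apply_moves:
  steps:
    - [[-0.3,0,0.5,0,0,-0.5,3],[-0.6,0,1,0,0,-0.5,3],[-0.6,0,1.5,0,0,-0.5,3],[-0.6,0,1.9,0,0,-0.5,3],[-0.6,0,1.9,0,0,-0.5,3]]

```text
clock: 13.42
eef_pos: [0.6431, 0.0545, 0.2074]
tool_rot: [-0.002, 1.0, 0.0, 0.002]
wrist_force: [0.1, -0.7, -3.6]
finger_gap: 0.0464
gripper_force: 40.0
```

```bash
sed -i 's/^    q=P.*$/    q=P[abs(P[:,2]-z)<.004]\n    if len(q)>4:L.append((z,q[:,1].min(),q[:,1].max()))/' tilt.py; python3 tilt.py; python3 p.py "[]"
```

```text
x 0.7020939211806458 zmin 0.004092525405792526
[[0.02, 0.0341, 0.0781], [0.026, 0.0348, 0.0787], [0.032, 0.001, 0.0787], [0.038, 0.0031, 0.0763], [0.044, 0.0332, 0.0777], [0.05, 0.0334, 0.0763], [0.056, 0.0341, 0.077], [0.062, 0.0341, 0.0761], [0.068, 0.032, 0.0789], [0.074, 0.033, 0.0796], [0.08, 0.0331, 0.0796], [0.086, 0.0334, 0.0782], [0.092, 0.0333, 0.0764], [0.098, 0.0328, 0.0782], [0.104, 0.0325, 0.0782]]
tilt rad 0.15244939934923837
tilt rad 0.004782034337830661
[0.64321248 0.05449914 0.20766712] [ 0.07  0.56  1.64  0.    0.93 -1.51] [ 0.9 -0.7 -3.8] 0.0464053271839329
```

Emit:
apply_moves:
  steps:
    - [[0,0,0.2,0,0,0,3],[0,0,0.4,0,0,0,3],[0,0,0.5,0,0,0,3],[0,0,0.5,0,0,0,3]]

```text
clock: 13.98
eef_pos: [0.6434, 0.0545, 0.2028]
tool_rot: [-0.002, 1.0, 0.001, 0.002]
wrist_force: [-0.2, 0.5, -5.0]
finger_gap: 0.046
gripper_force: 40.0
```

Emit:
apply_moves:
  steps:
    - [[0,0.8,0,0,0,0,3],[0,1.6,0,0,0,0,3],[0,2.2,0,0,0,0,3],[0,2.6,0,0,0,0,3],[0,2.6,0,0,0,0,3]]

```text
clock: 14.6
eef_pos: [0.6433, 0.0809, 0.2029]
tool_rot: [-0.002, 1.0, 0.001, 0.002]
wrist_force: [0.1, 0.2, -4.6]
finger_gap: 0.0457
gripper_force: 40.0
```

```bash
python3 tilt.py; python3 p.py "[]"
```

```text
x 0.7024778860189846 zmin 0.006748490552337719
[[0.02, 0.0605, 0.1009], [0.026, 0.0605, 0.1048], [0.032, 0.0008, 0.1048], [0.038, 0.0008, 0.1051], [0.044, 0.0601, 0.1037], [0.05, 0.0616, 0.1035], [0.056, 0.0593, 0.1016], [0.062, 0.06, 0.1026], [0.068, 0.0591, 0.1018], [0.074, 0.0595, 0.1015], [0.08, 0.0595, 0.1046], [0.086, 0.0595, 0.1039], [0.092, 0.0607, 0.1037], [0.098, 0.0612, 0.104], [0.104, 0.0605, 0.1029]]
tilt rad 0.3172393381355411
tilt rad -0.0017546025781637084
[0.6433154  0.08064777 0.20296145] [ 0.11  0.57  1.64  0.    0.92 -1.47] [-0.1  0.4 -3.1] 0.04627164086884852
```

Tilt is about zero and the gap to the plate is 4–6 mm. Next I'll lower onto the table until the force shows contact.

Emit:
apply_moves:
  steps:
    - [[0,0,0.1,0,0,0,3],[0,0,0.2,0,0,0,3],[0,0,0.2,0,0,0,3]]

```text
clock: 15.02
eef_pos: [0.6433, 0.0803, 0.2008]
tool_rot: [-0.002, 1.0, 0.001, 0.002]
wrist_force: [0.3, -0.3, -4.2]
finger_gap: 0.0461
gripper_force: 40.0
```

Emit:
apply_moves:
  steps:
    - [[0,0,0.1,0,0,0,3],[0,0,0.2,0,0,0,3],[0,0,0.2,0,0,0,3]]

```text
clock: 15.4
eef_pos: [0.6439, 0.0803, 0.2003]
tool_rot: [-0.002, 1.0, 0.0, 0.003]
wrist_force: [-1.4, -0.4, 6.2]
finger_gap: 0.0461
gripper_force: 40.0
```

The box is on the table. I'll ease off slightly and slide toward the plate.

Emit:
apply_moves:
  steps:
    - [[0,0.1,-0.1,0,0,0,3],[0,0.2,-0.1,0,0,0,3],[0,0.3,-0.1,0,0,0,3],[0,0.3,-0.1,0,0,0,3]]

```text
clock: 15.9
eef_pos: [0.6436, 0.0834, 0.2003]
tool_rot: [-0.002, 1.0, 0.0, 0.003]
wrist_force: [0.2, -3.0, 3.8]
finger_gap: 0.0459
gripper_force: 40.0
```

Emit:
apply_moves:
  steps:
    - [[0,0.1,0,0,0,0,3],[0,0.15,0,0,0,0,3],[0,0.15,0,0,0,0,3]]

```text
clock: 16.27
eef_pos: [0.6435, 0.0849, 0.2003]
tool_rot: [-0.002, 1.0, 0.0, 0.003]
wrist_force: [0.1, -3.6, 4.1]
finger_gap: 0.046
gripper_force: 40.0
```

Emit:
apply_moves:
  steps:
    - [[0,0.1,0,0,0,0,3],[0,0.1,0,0,0,0,3],[0,0.1,0,0,0,0,3]]

```text
clock: 16.65
eef_pos: [0.6435, 0.0859, 0.2003]
tool_rot: [-0.002, 1.0, 0.0, 0.003]
wrist_force: [0.6, -3.2, 5.3]
finger_gap: 0.046
gripper_force: 40.0
```

Emit:
apply_moves:
  steps:
    - [[0,0.1,0,0,0,0,3],[0,0.1,0,0,0,0,3],[0,0.1,0,0,0,0,3]]

```text
clock: 17.02
eef_pos: [0.6435, 0.0869, 0.2003]
tool_rot: [-0.002, 1.0, 0.0, 0.003]
wrist_force: [-0.7, -4.2, 5.4]
finger_gap: 0.0457
gripper_force: 40.0
```

Emit:
apply_moves:
  steps:
    - [[0,0.1,0,0,0,0,3],[0,0.1,0,0,0,0,3],[0,0.1,0,0,0,0,3]]

```text
clock: 17.4
eef_pos: [0.6435, 0.0879, 0.2003]
tool_rot: [-0.002, 1.0, 0.0, 0.003]
wrist_force: [-0.5, -3.7, 5.7]
finger_gap: 0.0462
gripper_force: 40.0
```

Emit:
apply_moves:
  steps:
    - [[0,0.1,0,0,0,0,3],[0,0.1,0,0,0,0,3],[0,0.1,0,0,0,0,3]]

```text
clock: 17.77
eef_pos: [0.6434, 0.0885, 0.2002]
tool_rot: [-0.002, 1.0, 0.0, 0.003]
wrist_force: [-0.1, -5.9, 5.6]
finger_gap: 0.046
gripper_force: 40.0
```

Emit:
apply_moves:
  steps:
    - [[0,0.05,0,0,0,0,3],[0,0.1,0,0,0,0,3],[0,0.1,0,0,0,0,3]]

```text
clock: 18.15
eef_pos: [0.6434, 0.0888, 0.2003]
tool_rot: [-0.002, 1.0, -0.0, 0.002]
wrist_force: [-0.3, -9.4, 5.7]
finger_gap: 0.046
gripper_force: 40.0
```

The Fy rise shows contact with the bookend at about 6 N. I'll lower the grip force, then release.

Emit:
apply_moves:
  force: 5
  steps:
    - [[0,0,0,0,0,0,3],[0,0,0,0,0,0,3],[0,0,0,0,0,0,5],[0,0,0,0,0,0,5.5],[0,0,0,0,0,0,6.5],[0,0,0,0,0,0,7.5]]

```text
clock: 18.9
eef_pos: [0.6432, 0.0902, 0.1998]
tool_rot: [-0.002, 1.0, 0.001, 0.002]
wrist_force: [0.2, -0.0, -0.2]
finger_gap: 0.0716
gripper_force: 0.0
```

```bash
cat > chk.py <<'E'
from workcell import env
from h import *
d={n:env.capture(n) for n in("side","top")}
X=cloud(d["side"])
m=(X[...,0]>.685)&(X[...,0]<.715)&(X[...,1]>.04)&(X[...,1]<.118)&(X[...,2]>.004)&(X[...,2]<.175)
P=X[m];x0=np.median(P[:,0]);P=P[abs(P[:,0]-x0)<.003];print("x",x0,plane(P)[1].round(3))
L=[]
for z in np.arange(.03,.16,.006):
    q=P[abs(P[:,2]-z)<.004]
    if len(q)>4:L.append((z,q[:,1].min(),np.sort(q[:,1])[-2]))
L=np.array(L);print(L.round(4).tolist())
for k in(1,2):print("tilt",np.polyfit(L[:,0],L[:,k],1)[0])
cv2.imwrite("pics/s5.png",cv2.resize(d["side"]["color"][120:320,200:460,::-1],(780,600)))
E
python3 chk.py;python3 p.py "[]"
```

```text
x 0.7020650341755469 [ 1.    -0.008 -0.001]
[[0.03, 0.0672, 0.1076], [0.036, 0.0679, 0.1073], [0.042, 0.0667, 0.1076], [0.048, 0.0674, 0.1097], [0.054, 0.0668, 0.109], [0.06, 0.0662, 0.1096], [0.066, 0.0662, 0.1066], [0.072, 0.0667, 0.1087], [0.078, 0.0667, 0.1116], [0.084, 0.067, 0.1077], [0.09, 0.0669, 0.1077], [0.096, 0.0683, 0.1098], [0.102, 0.0682, 0.1068], [0.108, 0.0681, 0.1089], [0.114, 0.0663, 0.1092], [0.12, 0.0663, 0.1112], [0.126, 0.0671, 0.107], [0.132, 0.0671, 0.111], [0.138, 0.0683, 0.1109], [0.144, 0.0684, 0.1071], [0.15, 0.0661, 0.1088], [0.156, 0.0666, 0.1084]]
tilt 0.0018362416973128424
tilt 0.007800388374858077
[0.64324164 0.09014061 0.19985194] [ 0.12  0.58  1.64  0.    0.92 -1.45] [ 0.1 -0.4 -0.4] 0.07455136491180095
```

View pics/s5.png

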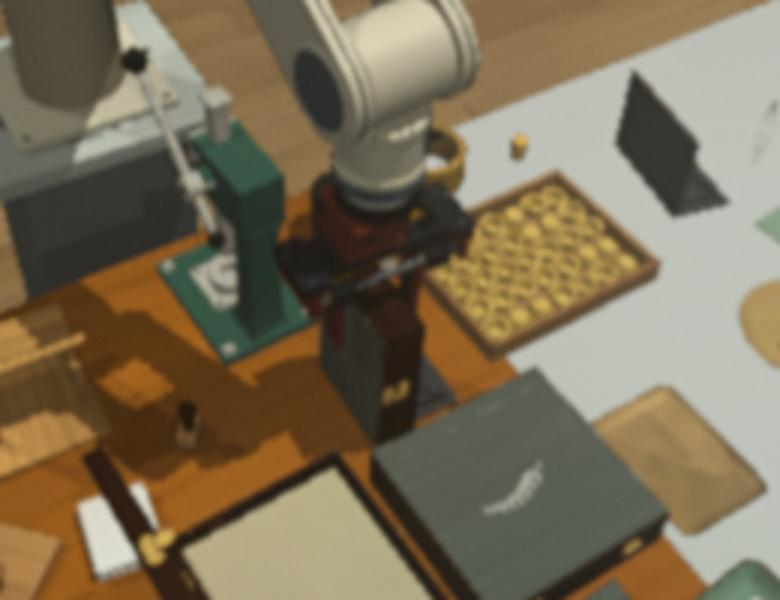

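The box stands upright against the bookend, with tilt near 0 and the hasp end at crop (395,390). Next I'll open fully and withdraw straight up.

Emit:
apply_moves:
  steps:
    - [[0,-0.2,0,0,0,0,8.78],[0,-0.2,0,0,0,0,8.78],[0,-0.2,-2,0,0,0,8.78],[0,-0.2,-5,0,0,0,8.78],[0,-0.2,-9,0,0,0,8.78],[0,-0.2,-14,0,0,0,8.78],[0,-0.2,-18,0,0,0,8.78],[0,-0.2,-18,0,0,0,8.78]]

```text
clock: 20.0
eef_pos: [0.6438, 0.088, 0.3857]
tool_rot: [-0.002, 1.0, 0.001, 0.007]
wrist_force: [-0.9, -0.4, -0.1]
finger_gap: 0.0876
gripper_force: 0.0
```

```bash
python3 chk.py; python3 - <<'E'
from workcell import env
from h import *
c=env.capture("top");X=cloud(c)
m=(X[...,0]>.56)&(X[...,0]<.72)&(X[...,1]>.04)&(X[...,1]<.12)&(X[...,2]>.15)&(X[...,2]<.19)
P=X[m];print(len(P),np.median(P[:,2]));len(P)>9 and print(cv2.minAreaRect(P[:,:2].astype(np.float32)))
o=env.observe();c=env.capture("wrist");X=cloud(c,o["eef_pos"],o["tool_rot"])
m=(X[...,0]>.56)&(X[...,0]<.72)&(X[...,1]>.04)&(X[...,1]<.13)&(X[...,2]>.155)&(X[...,2]<.185)
P=X[m];print(len(P),np.median(P[:,2]),cv2.minAreaRect(P[:,:2].astype(np.float32)))
m=(X[...,0]>.56)&(X[...,0]<.72)&(X[...,1]>.09)&(X[...,1]<.13)&(X[...,2]>.08)&(X[...,2]<.1);P=X[m];print(len(P));len(P)>9 and print(P.min(0),P.max(0),cv2.minAreaRect(P[:,:2].astype(np.float32)))
E
```

```text
x 0.7020497551259808 [ 1.    -0.013 -0.003]
[[0.03, 0.0655, 0.1081], [0.036, 0.0672, 0.1098], [0.042, 0.0672, 0.1111], [0.048, 0.0671, 0.1072], [0.054, 0.0676, 0.1095], [0.06, 0.0669, 0.1089], [0.066, 0.0663, 0.1077], [0.072, 0.0665, 0.1093], [0.078, 0.0659, 0.1093], [0.084, 0.0659, 0.1108], [0.09, 0.0697, 0.1072], [0.096, 0.0679, 0.109], [0.102, 0.0687, 0.1097], [0.108, 0.0667, 0.1092], [0.114, 0.0667, 0.1097], [0.12, 0.0679, 0.1106], [0.126, 0.0676, 0.1111], [0.132, 0.0672, 0.1107], [0.138, 0.0663, 0.1078], [0.144, 0.0668, 0.1088], [0.15, 0.0686, 0.1101], [0.156, 0.0686, 0.1112]]
tilt 0.00981900627638158
tilt 0.010018632508354249
275 0.1670857245670963
((0.6097263097763062, 0.08677217364311218), (0.042510535567998886, 0.06273601949214935), 89.37491607666016)
4539 0.16669292146125594 ((0.6417707800865173, 0.08923079073429108), (0.045596860349178314, 0.12226512283086777), 89.77886199951172)
22
[0.58091219 0.09089829 0.08136011] [0.58485686 0.11826429 0.08999523] ((0.5816040635108948, 0.10476687550544739), (0.02764306031167507, 0.0026281303726136684), 81.88118743896484)
```

```bash
python3 -c "
from workcell import env
print(env.finish_job())"
```

```text
the job is handed in; nothing more can be done
None
```

The job is handed in but no verdict came back: I shut the lid in the stand, and my last measurements show the box upright within about 0.01 rad and within about 5 mm of the bookend's centre, its back up against the front face and the lid facing away.

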